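Level the freezer shelf on its screw foot and hold the spirit level pressed

TASK

Slide the half-inserted aluminium shelf plate fully home in its rack. Then stand the red spirit level on the plate, near the middle and lengthwise towards the black foot knob, let go of it, and turn the knob until the bubble sits centred between the two black lines. Finish with the fingers pressing the level firmly down on the plate with the bubble still centred, and end the program while still pressing; leave the other things on the bench where they are.

Things in the scene. Friction and masses are not known exactly. Their poses are not given: they have to be found in the camera images.
- rack: low shelf rack of grey-green ribbed bar, 260 (x) x 270 (y) x 135 mm high, fixed on the bench. Origin: its centre at bench level; +y points from the slot mouth to the screw foot. It rocks about two fixed feet under its -y end (line along x, 130 mm from the centre); the screw foot carries the +y end, which starts 1.5 to 3 mm too low. A lower tier with copper tube is fixed in it
- slot_mouth (a point): middle of the slot's open end, on the rack, 130 mm to -y of its centre, 111 mm above the bench; axes as the rack's. The slot is two aluminium channels along y at x = +-100 to +-117 mm: floor 108 mm above the bench, 8 mm high, 223 mm wide, 260 mm long, open at -y, end stops at +y; top of the channels at 120 mm
- plate: loose aluminium shelf plate, 220 (x) x 250 (y) x 6 mm, about 0.8 kg, in the slot, sticking 65 to 100 mm out of it. Origin: centre of its underside; axes as the rack's. Along its -y edge a lip 180 mm long, its top 18 mm above the underside, its outer face 125 mm to -y of the origin: push there with 3 to 6 N. Fully home, against the stops, the origin is over the rack's centre
- level: loose red spirit level, 200 (x) x 24 (y) x 40 (z) mm, 0.35 kg, black ends. Origin: centre of its underside. In the middle of its top a window 48 mm long with a green vial along x. It starts on the bench; either way round on the plate will do
- level_top (a point): middle of the level's top face, over the vial, 40 mm above its underside
- bubble (a point): middle of the pale bubble (14 mm long) in the level's vial, 36 mm above the level's underside. Its place along the level's x, seen in the level's frame, is 0 when centred between the two black lines (17 mm apart); it can run 13 mm either way. It runs to the higher end, 1 mm per 0.001 rad of slope, and takes about 0.8 s to settle
- knob_grip (a point): centre of the black lobed round knob on the screw foot, 44 mm diameter, 100 to 128 mm above the bench, 200 mm to +y of the rack's centre; turns with the knob, which stays at its height; 50 mm free around the axis. Clockwise from above raises the rack's +y end 8 mm per turn (bubble 3.9 mm per rad towards +y). 1.2 to 2.4 rad are needed, about 0.06 N m; it stays where left
- tape_roll: bystander: roll of aluminium tape, 100 mm diameter, 48 mm high, origin under its centre
- flux_jar: bystander: white jar with blue cap, 64 mm diameter, 60 mm high, origin under its centre
- leak_spray: bystander: spray can, 60 mm diameter, 170 mm high, origin under its centre
- spanner: bystander: spanner lying flat, 190 mm long along its x
- screwdriver: bystander: screwdriver with orange handle lying flat, 200 mm long along its x
- copper_bend: bystander: copper return bend lying flat, 175 x 50 mm, 10 mm thick
- fittings_bin: bystander: blue bin of copper fittings, 130 x 180 x 50 mm, origin under its centre
Not all that is in view belongs to the job. There is more than one size of the level; the job needs the smaller.

How it is judged:
On the way, in this order (a step that is already met when the one before it is completed fails the run):
1. the shelf plate is fully home in the slot (y of plate in the frame of rack above -0.004 m and angle between the y axis of plate and the y axis of rack, either way round below 0.03 rad), for 0.2 s.
2. the level stands on the plate, lengthwise towards the knob, released (contact force between level and plate above 1.5 N and contact force between level and the fingers below 0.1 N and z of level in the frame of plate between 0.004 and 0.008 m and angle between the x axis of level and the y axis of rack, either way round below 0.2 rad), for 0.3 s.
3. the knob is turned until the rack is level and the bubble is centred (angle between rack's own z axis and vertical below 0.003 rad and x of bubble in the frame of level between -0.002 and 0.002 m and contact force between level and plate above 1.5 N), for 0.3 s.
At the end, for the whole second after the job is handed in: Plate home within 4 mm; level on it, within 60 mm across and 40 mm along of its middle and 0.2 rad of the line to the knob; rack level within 0.003 rad, bubble within 2.5 mm of centre; fingers push the level with over 3 N, it bears on the plate with over 6.5 N; still for the last second (all of step 1 and z of level in the frame of plate between 0.004 and 0.008 m and x of level in the frame of plate between -0.06 and 0.06 m and y of level in the frame of plate between -0.04 and 0.04 m and angle between the x axis of level and the y axis of rack, either way round below 0.2 rad and angle between rack's own z axis and vertical below 0.003 rad and x of bubble in the frame of level between -0.0025 and 0.0025 m and contact force between level and the fingers above 3 N and contact force between level and plate above 6.5 N and linear speed of level below 0.01 m/s); the arm keeps its last pose, push and grip.
It fails at once if a bystander was moved more than 30 mm (distance of any of tape_roll, flux_jar, leak_spray, spanner, screwdriver, copper_bend, fittings_bin from where it was at the start of the episode above 0.03 m).
It also fails if it takes over 69 s, if anything falls off the work surface, if the arm or the gripper's body presses on something with over 40 N, if the wrist force passes 120 N, or if a joint passes its speed limit or range.

ROBOT

A 6-joint arm with a two-finger parallel gripper is mounted at the origin on the work surface. World frame = base frame: x ahead of the robot, y to its left, z up, the work surface at z = 0. Lengths are in m, angles in rad, forces in N, time in s.
With the tool pointing down it reaches from about 0.225 to 0.875 m from the base axis. Payload 3.4 kg.
Tool frame: the origin (TCP) lies at the very end of the fingers, on their centre line; the grasp point (between the pads) lies 19 mm behind it; z points along the fingers, y is the line along which they close (so a half turn about z gives the same grasp; the last joint's range is limited). The gripper opens to 85 mm and grips with 20 to 120 N. Pads are 22 mm wide; open, the fingers measure 114 mm over their backs; the gripper's body (76 mm by 85 mm) begins 54 mm behind the grasp point. The pads swing forward as they close: fully open they stand 13 mm farther back than shut.
Start: joints at [1.092, 0.276, 1.505, -0, 1.361, -0.121], TCP at [0.201, 0.539, 0.231] pointing down, gripper open.
Joint ranges: [-2.89, 2.89], [-0.75, 2.08], [0.22, 2.7], [-1.18, 4.32], [0.11, 2.71], [-2.7, 2.7]. Speed limits (rad/s): [2.57, 2.57, 3.14, 3.14, 3.14, 3.14].

INTERFACE

Orientations are given as [roll, pitch, yaw] about the fixed x, y, z axes, in that order (R = Rz(yaw) Ry(pitch) Rx(roll)).
In Python, from bench import env, optics, nets gives the robot as it stands.
- The arm moves only by the tool arm_command, never from a script. Its argument "rows" is a list that holds one entry, the list of rows, each a list of 7 numbers: the shift along the tool's x, y, z in units of 50 mm (1.0 is 50 mm), then the turn, a rotation vector about the tool's x, y, z in units of 8 degrees (1.0 is 8 degrees), then the closure, from -1 (fully open) to 1 (shut). A call has exactly 5 rows; each row is the pose to reach, as a shift and turn from the pose commanded when the call began, along the tool's axes at that moment; what a row does not reach only later rows make up. A row lasts 1/10 s, in which the tool goes at most 50 mm and 8.59 degrees, less where a joint would pass 70% of its speed; a pose out of reach is approached as far as the arm can. A call with a gripper value outside its range is refused whole. The fingers move at their own pace and stop on an object; the grip force is fixed at half the most. Time passes only in rows, so rows that repeat a pose let the fingers close, or fill a call up. It gives the time, the measured TCP pose, the force, the opening and the grip force at its end, in the units of the state.
- env.observe(): the state, without advancing time (a new reading comes with each control period).
- optics.grab_frame(name): name is "scene" or "top"; returns (picture, depth): 480x640x3 uint8, red, green, blue; 480x640 float32, m along the optical axis (not along the pixel's ray), 0 where there is no reading.
- optics.camera_info(name): a dict with "mtx" (3x3 intrinsics, pixels), "distortion" ([k1, k2, p1, p2, k3] as OpenCV has them; the pictures are not rectified), "origin" and "orientation" of the camera in the world. Camera axes: x right, y down, z forward; pixel columns grow to the right and rows downward; lengths in m; the calibration is good to about 2 mm. A picture is of the moment at which its call begins. camera_info takes no time and is no camera call.
- env.sign_off(): hands the job in; it is judged then, once.
Trained networks look in the newest picture that a camera, given by its name, has taken for a name from the list of things; names that differ only in an ending like _2 or _b are one class to them, and where a whole thing is asked for, a point or a joint stands for the part that bears it (a point fixed in the world has none). Each returns a list of dicts, best first, with "confidence" (0 to 1); they miss things now and then, are a little off and sometimes report something else, mostly with a low value. They report only what shows in the picture. A call takes as long as a camera call. They do not tell look-alikes from the thing itself.
- nets.recognise(camera, query): "position" ([row, column] in pixels, amid what is visible of it).
- nets.spot_point(camera, query): "position" ([row, column] in pixels: a listed point, or the origin of a listed thing).
The state is a dict: "time": time; "q": joint angles; "qvel": joint speeds; "joint_efforts": joint torques, N m; "eef_pos": TCP position; "orientation": TCP orientation; "wrist_force": force on the tool from outside, world axes, zero at the start; "wrist_torque": the same for the moment, N m; "opening": finger opening in m; "grip_force": force on a finger pad.
Only numpy, scipy, OpenCV 4.12 (cv2) and the standard library are available. Lean on these libraries where they do the work, as an engineer would, in place of code of your own. Each camera call takes 0.05 s, during which the arm holds its last target. There are 200 camera calls.

## Working session

There is one attempt and no reset: what is moved stays moved. The work goes in short steps, Python scripts to look and compute and a tool call to move; the robot and the scene stay as the last step left them, time stands still between calls to the robot, and variables do not carry over. Pictures are saved under pics/ and viewed, at most 10 in all, crops included, and the job is handed in when it is done.

Besides the shell and the picture viewer there is one more tool, called after ">>>" as name(argument=value, ...), one argument or row to a line, values as JSON. arm_command: Moves the arm, as the interface text tells. Its arguments: {"type":"object","properties":{"rows":{"type":"array","items":{"type":"array","items":{"type":"array","items":{"type":"number"}}}}},"required":["rows"]}

```bash
ls; mkdir -p pics; cat > h.py <<'E'
import numpy as np, cv2
from scipy.spatial.transform import Rotation as R
from bench import env, optics, nets
def cam(n):
    c=optics.camera_info(n); o=np.array(c["orientation"],float)
    M=o if o.shape==(3,3) else R.from_euler('xyz',o).as_matrix() if o.size==3 else None
    return np.array(c["mtx"]),np.array(c["distortion"],float),np.array(c["origin"]),M
def ray(n,rc):
    K,D,o,M=cam(n); u=cv2.undistortPoints(np.array([[[rc[1],rc[0]]]],float),K,D)[0,0]
    return o,M@np.array([u[0],u[1],1.])
def at_z(n,rc,z):
    o,d=ray(n,rc); return o+d*(z-o[2])/d[2]
def at_depth(n,rc,dep):
    o,d=ray(n,rc); r,c=map(int,rc); p=dep[r-2:r+3,c-2:c+3]; p=p[p>0]
    return o+d*np.median(p) if p.size else None
def proj(n,P):
    K,D,o,M=cam(n); q=cv2.projectPoints(((np.atleast_2d(P)-o)@M),np.zeros(3),np.zeros(3),K,D)[0][:,0]
    return q[:,::-1]
def save(n,pic): cv2.imwrite(f'pics/{n}.png',pic[:,:,::-1])
E
cat > a.py <<'E'
from h import *
s=env.observe(); print(s)
for n in("scene","top"):
    p,d=optics.grab_frame(n); save(n+'0',p); np.save(n+'d.npy',d); np.save(n+'p.npy',p)
    print(n,optics.camera_info(n))
    for q in("level","level_top","bubble","knob_grip","slot_mouth","plate","rack","tape_roll","flux_jar","leak_spray","spanner","screwdriver","copper_bend","fittings_bin"):
        for r in nets.spot_point(n,q)[:3]:
            if r["confidence"]>.2:
                rc=r["position"]; a=at_depth(n,rc,d); print(q,np.round(rc),round(r["confidence"],2),None if a is None else a.round(3))
print(env.observe()["time"])
E
python3 a.py
```

```text
pics
{'time': 0.0, 'q': array([ 1.09198792e+00,  2.76577857e-01,  1.50615306e+00,  2.64276031e-06,
        1.36070358e+00, -1.21044231e-01]), 'qvel': array([-4.64279316e-04,  6.36169390e-05, -1.38084106e-03, -1.09109542e-03,
       -9.65146624e-04, -7.35462731e-04]), 'joint_efforts': array([ 1.22781425e-03, -4.16754377e+01, -2.45802426e+01,  1.54091924e-05,
        1.13175731e-02, -1.86800241e-05]), 'eef_pos': array([0.2011306 , 0.5380975 , 0.23044155]), 'orientation': array([-3.13976459e+00, -2.24966023e-04,  2.78382772e+00]), 'wrist_force': array([ 0.30327085,  0.19532323, -0.51174554]), 'wrist_torque': array([0.0324787 , 0.01596115, 0.0205514 ]), 'grip_force': 0.0, 'opening': 0.08576887062861559}
scene {'mtx': array([[507.84357917,   0.        , 318.69781631],
       [  0.        , 507.84357917, 239.66950929],
       [  0.        ,   0.        ,   1.        ]]), 'distortion': array([-0.09049209,  0.        ,  0.        ,  0.        ,  0.        ]), 'origin': array([1.27860787, 0.06776794, 1.08984162]), 'orientation': array([-2.4854505 ,  0.0156115 ,  1.72500744])}
level [236. 212.
[... 1174 characters left out ...]
0.047]
level_top [250. 454.] 0.96 [ 0.481 -0.368  0.038]
level_top [345. 495.] 0.89 [ 0.238 -0.467  0.047]
knob_grip [212. 201.] 0.63 [0.56  0.264 0.132]
plate [203. 322.] 0.66 [ 0.586 -0.031  0.113]
tape_roll [245. 145.] 0.86 [ 0.494  0.444 -0.001]
tape_roll [204. 322.] 0.68 [ 0.583 -0.03   0.113]
flux_jar [185. 170.] 0.68 [0.646 0.366 0.057]
flux_jar [250. 452.] 0.62 [ 0.482 -0.365  0.028]
leak_spray [186. 466.] 0.75 [ 0.64  -0.394  0.079]
spanner [295. 202.] 0.76 [0.364 0.283 0.005]
screwdriver [256. 500.] 0.93 [ 0.471 -0.499  0.001]
screwdriver [300. 395.] 0.38 [ 0.354 -0.22  -0.   ]
copper_bend [298. 395.] 0.89 [ 0.358 -0.219  0.   ]
fittings_bin [146. 230.] 0.61 [0.76  0.217 0.028]
1.5
```

View pics/top0.png

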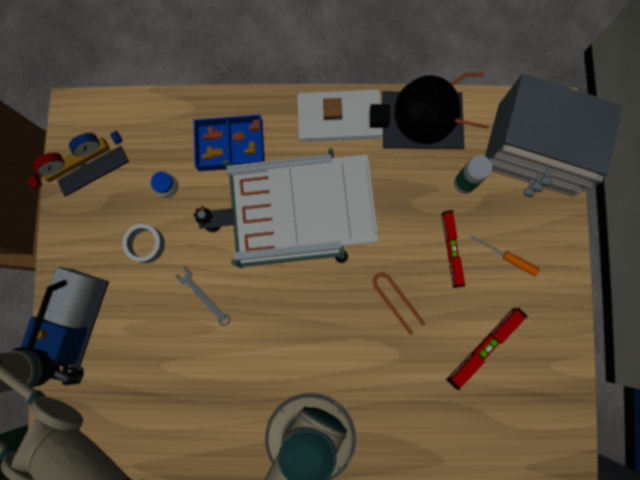

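View pics/scene0.png

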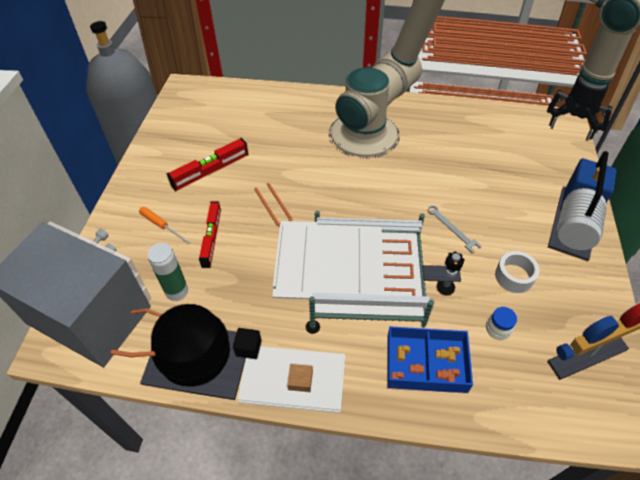

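The top view shows the rack at about (210,300) with its mouth and the plate lip facing right (edge ~col 370), and the knob at (216,205). In the scene view the knob is at (258,453).
What could be taken for the level: the red level at top (250,453), about 75 px long, and the red level at top (347,487), about 105 px. I choose the shorter one at (250,453), and check it in a crop.

```bash
cat > b.py <<'E'
from h import *
p=np.load('topp.npy'); d=np.load('topd.npy'); n='top'
K,D,o,M=cam(n)
vv,uu=np.mgrid[0:480,0:640]
u=cv2.undistortPoints(np.stack([uu,vv],-1).reshape(-1,1,2).astype(float),K,D)[:,0]
P=(o+(np.c_[u,np.ones(len(u))]*d.reshape(-1,1))@M.T).reshape(480,640,3)
hsv=cv2.cvtColor(p,cv2.COLOR_RGB2HSV)
# levels
red=(((hsv[...,0]<8)|(hsv[...,0]>172))&(hsv[...,1]>150)&(hsv[...,2]>80)).astype(np.uint8)
red=cv2.morphologyEx(red,cv2.MORPH_CLOSE,np.ones((9,9)))
N,L,S,C=cv2.connectedComponentsWithStats(red)
for i in range(1,N):
    if S[i,4]>300:
        c=cv2.findContours((L==i).astype(np.uint8),0,2)[0][0]
        rr=cv2.minAreaRect(c); b=cv2.boxPoints(rr); w=np.array([at_z(n,(q[1],q[0]),.04) for q in b])
        e=[w[1]-w[0],w[2]-w[1]]; e=max(e,key=np.linalg.norm); print('level',rr[0],w.mean(0).round(4),'len',np.linalg.norm(e).round(3),'yaw',np.degrees(np.arctan2(e[1],e[0])).round(1),'z',np.median(P[L==i][:,2]))
# plate: z .105-.125, rack region
m=(P[...,2]>.1)&(P[...,2]<.135)&(uu>225)&(uu<385)&(vv>140)&(vv<275)
br=m&(hsv[...,1]<60)&(hsv[...,2]>110)
c=max(cv2.findContours(br.astype(np.uint8),0,2)[0],key=cv2.contourArea); rr=cv2.minAreaRect(c); b=cv2.boxPoints(rr)
print('plate+channels px',b.round(),[at_z(n,(q[1],q[0]),.118).round(4) for q in b])
m2=(P[...,2]>.095)&(P[...,2]<.14)&(uu>190)&(uu<222)&(vv>195)&(vv<235)
ks=P[m2]; print('knob',len(ks),ks.mean(0),ks.min(0),ks.max(0)); q=np.c_[uu[m2],vv[m2]]; print(q.min(0),q.max(0))
cr=np.hstack([cv2.resize(p[200:300,400:500],(400,400),interpolation=2),cv2.resize(p[150:250,180:280],(400,400),interpolation=2)])
s=np.load('scenep.npy')
cr=cr;save('crop1',cr)
E
python3 b.py
```

```text
level (452.97296142578125, 248.33782958984375) [ 0.4851 -0.3657  0.04  ] len 0.187 yaw -172.0 z 0.03941724555792092
level (487.82427978515625, 347.90264892578125) [ 0.2316 -0.4504  0.04  ] len 0.243 yaw -44.6 z 0.05105371514991286
plate+channels px [[224. 166.]
 [368. 150.]
 [378. 243.]
 [234. 259.]] [array([0.6788, 0.2145, 0.118 ]), array([ 0.7203, -0.1426,  0.118 ]), array([ 0.4875, -0.166 ,  0.118 ]), array([0.4473, 0.182 , 0.118 ])]
knob 247 [0.55180735 0.26057479 0.12649718] [0.53165135 0.24218363 0.10155299] [0.57615238 0.28256006 0.13988496]
[194 206] [212 225]
```

View pics/crop1.png

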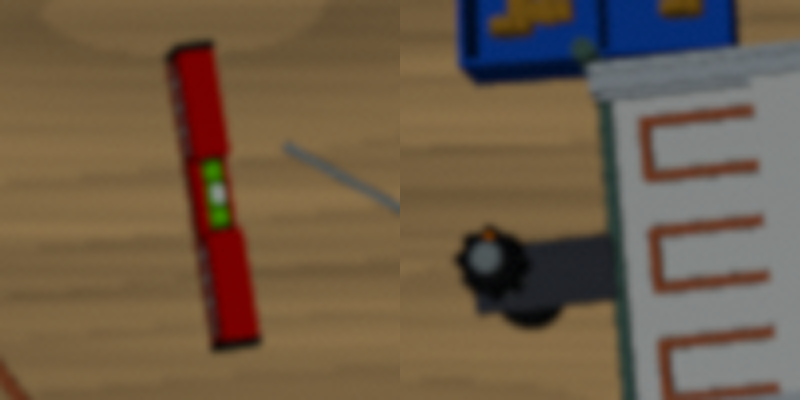

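The crop shows the small red level with its vial at top (249,453), and the black lobed knob at about (214,201). Level: centre (0.485,-0.366), yaw about 8°. Rack: centre about (0.577,0.063), yaw about 7°, with the plate about 94 mm out. All of this agrees with the given sizes. Next I plan the push.

```bash
cat > plan.py <<'E'
import sys,json; from h import *
C=np.array([.577,.063]); PSI=np.radians(7)
def rk(x,y): 
    c,s=np.cos(PSI),np.sin(PSI); return C+np.array([c*x-s*y,s*x+c*y])
def steps(p0,y0,wps):
    # p0 pos, y0 yaw deg; wps (x,y,z,yawdeg); prints units per call
    for w in wps:
        a=np.radians(y0); d=np.array(w[:3])-p0
        tx=np.array([np.cos(a),np.sin(a),0]); ty=np.array([np.sin(a),-np.cos(a),0])
        print(np.round([d@tx/.05,d@ty/.05,-d[2]/.05,0,0,-(w[3]-y0)/8],2).tolist(),'->',np.round(w,3))
        p0,y0=np.array(w[:3]),w[3]
E
python3 - <<'E'
from plan import *
a=rk(0,-.265); p0=np.array([.201,.538,.231])
W=[(*(p0[:2]+(a-p0[:2])*f),.231,159.5-62.5*g) for f,g in((.29,.5),(.58,1),(.87,1),(1,1))]
W.append((*a,.113,97)); W.append((*rk(0,-.22),.113,97)); W.append((*rk(0,-.15),.113,97))
steps(p0,159.5,W)
E
```

```text
[-3.72, -3.18, -0.0, 0.0, 0.0, 3.91] -> [  0.319   0.324   0.231 128.25 ]
[-4.83, -0.79, -0.0, 0.0, 0.0, 3.91] -> [ 0.438  0.11   0.231 97.   ]
[-4.54, 1.83, -0.0, 0.0, 0.0, -0.0] -> [ 0.556 -0.104  0.231 97.   ]
[-2.03, 0.82, -0.0, 0.0, 0.0, -0.0] -> [ 0.609 -0.2    0.231 97.   ]
[-0.0, -0.0, 2.36, 0.0, 0.0, -0.0] -> [ 0.609 -0.2    0.113 97.   ]
[0.9, -0.0, -0.0, 0.0, 0.0, 0.0] -> [ 0.604 -0.155  0.113 97.   ]
[1.4, 0.0, -0.0, 0.0, 0.0, 0.0] -> [ 5.95e-01 -8.60e-02  1.13e-01  9.70e+01]
```

>>> arm_command(
  rows=[
    [[-0.74,-0.64,0,0,0,0.78,0],[-1.49,-1.27,0,0,0,1.56,1],[-2.23,-1.91,0,0,0,2.35,1],[-2.98,-2.54,0,0,0,3.13,1],[-3.72,-3.18,0,0,0,3.91,1]],
  ],
)

```text
time: 2.0
eef_pos: [0.3206, 0.323, 0.2315]
orientation: [3.141, 0.0, 2.234]
wrist_force: [1.3, 0.3, 0.0]
opening: 0.0119
grip_force: 0.0
```

>>> arm_command(
  rows=[
    [[-0.97,-0.16,0,0,0,0.78,1],[-1.93,-0.32,0,0,0,1.56,1],[-2.9,-0.47,0,0,0,2.35,1],[-3.86,-0.63,0,0,0,3.13,1],[-4.83,-0.79,0,0,0,3.91,1]],
  ],
)

```text
time: 2.5
eef_pos: [0.439, 0.1085, 0.2317]
orientation: [3.14, -0.0, 1.687]
wrist_force: [0.7, 0.9, -0.4]
opening: -0.0003
grip_force: 0.0
```

>>> arm_command(
  rows=[
    [[-0.91,0.37,0,0,0,0,1],[-1.82,0.73,0,0,0,0,1],[-2.72,1.1,0,0,0,0,1],[-3.63,1.46,0,0,0,0,1],[-4.54,1.83,0,0,0,0,1]],
  ],
)

```text
time: 3.0
eef_pos: [0.5573, -0.1059, 0.2314]
orientation: [3.141, -0.0, 1.691]
wrist_force: [0.3, 0.4, 0.7]
opening: 0.0001
grip_force: 0.0
```

>>> arm_command(
  rows=[
    [[-0.6,0.25,0,0,0,0,1],[-1.2,0.5,0,0,0,0,1],[-1.7,0.7,0,0,0,0,1],[-2.03,0.82,0,0,0,0,1],[-2.03,0.82,0,0,0,0,1]],
  ],
)

```text
time: 3.5
eef_pos: [0.6102, -0.2016, 0.2306]
orientation: [-3.141, 0.0, 1.69]
wrist_force: [0.4, 0.1, 0.5]
opening: -0.0006
grip_force: 0.0
```

>>> arm_command(
  rows=[
    [[0,0,0.6,0,0,0,1],[0,0,1.2,0,0,0,1],[0,0,1.8,0,0,0,1],[0,0,2.36,0,0,0,1],[0,0,2.36,0,0,0,1]],
  ],
)

```text
time: 4.0
eef_pos: [0.6059, -0.1967, 0.1095]
orientation: [-3.133, -0.006, 1.693]
wrist_force: [-0.9, 1.1, -0.6]
opening: -0.0001
grip_force: 0.0
```

>>> arm_command(
  rows=[
    [[0.2,0,0,0,0,0,1],[0.4,0,0,0,0,0,1],[0.6,0,0,0,0,0,1],[0.8,0,0,0,0,0,1],[0.95,0,0,0,0,0,1]],
  ],
)

```text
time: 4.5
eef_pos: [0.6049, -0.153, 0.115]
orientation: [3.138, 0.004, 1.693]
wrist_force: [0.4, -6.1, 2.9]
opening: 0.0002
grip_force: 2.6
```

>>> arm_command(
  rows=[
    [[0.15,0,0,0,0,0,1],[0.3,0,0,0,0,0,1],[0.45,0,0,0,0,0,1],[0.6,0,0,0,0,0,1],[0.75,0,0,0,0,0,1]],
  ],
)

```text
time: 5.0
eef_pos: [0.6006, -0.1166, 0.1147]
orientation: [3.138, 0.004, 1.692]
wrist_force: [0.5, -5.9, 4.2]
opening: 0.0
grip_force: 2.7
```

>>> arm_command(
  rows=[
    [[0.15,0,0,0,0,0,1],[0.3,0,0,0,0,0,1],[0.45,0,0,0,0,0,1],[0.6,0,0,0,0,0,1],[0.7,0,0,0,0,0,1]],
  ],
)

```text
time: 5.5
eef_pos: [0.596, -0.0812, 0.1144]
orientation: [3.139, 0.003, 1.692]
wrist_force: [0.7, -4.2, 3.9]
opening: -0.0002
grip_force: 2.8
```

>>> arm_command(
  rows=[
    [[0.04,0,0,0,0,0,1],[0.08,0,0,0,0,0,1],[0.12,0,0,0,0,0,1],[0.14,0,0,0,0,0,1],[0.14,0,0,0,0,0,1]],
  ],
)

```text
time: 6.0
eef_pos: [0.5952, -0.0746, 0.1143]
orientation: [3.139, 0.002, 1.692]
wrist_force: [1.3, -5.3, 3.9]
opening: -0.0001
grip_force: 2.6
```

>>> arm_command(
  rows=[
    [[0.03,0,0,0,0,0,1],[0.06,0,0,0,0,0,1],[0.09,0,0,0,0,0,1],[0.12,0,0,0,0,0,1],[0.12,0,0,0,0,0,1]],
  ],
)

```text
time: 6.5
eef_pos: [0.5945, -0.0695, 0.1142]
orientation: [3.139, 0.004, 1.692]
wrist_force: [1.8, -7.6, 4.0]
opening: 0.0001
grip_force: 3.7
```

```bash
python3 - <<'E'
from plan import *
s=env.observe(); print(s['eef_pos'],s['wrist_force'],s['time'])
p,d=optics.grab_frame('top'); save('c2',cv2.resize(p[130:290,180:400],(792,576),interpolation=2))
E
```

```text
[ 0.59449295 -0.06954936  0.11422838] [ 1.83216363 -7.56445711  4.00571824] 6.5
```

View pics/c2.png

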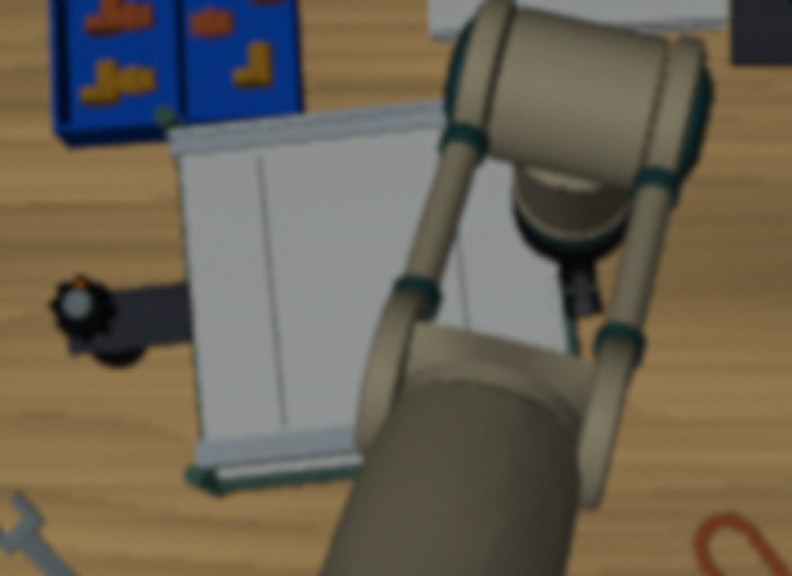

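The plate's far edge now reaches the +y end of the channels (crop col ~190), and the force is just starting to climb. I press slightly more to confirm the stop.

>>> arm_command(
  rows=[
    [[0.04,0,0,0,0,0,1],[0.08,0,0,0,0,0,1],[0.12,0,0,0,0,0,1],[0.12,0,0,0,0,0,1],[0.12,0,0,0,0,0,1]],
  ],
)

```text
time: 7.05
eef_pos: [0.5941, -0.0692, 0.1144]
orientation: [3.14, 0.014, 1.694]
wrist_force: [-0.6, -20.8, 2.1]
opening: -0.0002
grip_force: 10.1
```

Fully home, because the force jumped to 21 N with no further motion. I retreat and go to the level.

```bash
python3 - <<'E'
from plan import *
a=rk(0,-.126);b=rk(0,-.2); L=(.485,-.368)
m=(b+np.array(L))/2
steps(np.array([*a,.113]),97,[(*b,.113,97),(*b,.16,97),(*m,.16,60),(*L,.16,25),(*L,.11,8),(*L,.012,8)])
E
```

```text
[-1.48, 0.0, -0.0, 0.0, 0.0, 0.0] -> [ 0.601 -0.136  0.113 97.   ]
[0.0, 0.0, -0.94, 0.0, 0.0, 0.0] -> [ 0.601 -0.136  0.16  97.   ]
[-2.17, -1.44, -0.0, 0.0, 0.0, 4.62] -> [ 0.543 -0.252  0.16  60.   ]
[-2.6, 0.15, -0.0, 0.0, 0.0, 4.38] -> [ 0.485 -0.368  0.16  25.   ]
[0.0, 0.0, 1.0, 0.0, 0.0, 2.12] -> [ 0.485 -0.368  0.11   8.   ]
[0.0, 0.0, 1.96, 0.0, 0.0, 0.0] -> [ 0.485 -0.368  0.012  8.   ]
```

>>> arm_command(
  rows=[
    [[-0.7,0,0,0,0,0,1],[-1.48,0,0,0,0,0,0],[-1.48,0,-0.5,0,0,0,-1],[-1.48,0,-0.94,0,0,0,-1],[-1.48,0,-0.94,0,0,0,-1]],
  ],
)

```text
time: 7.55
eef_pos: [0.603, -0.1349, 0.1628]
orientation: [3.137, -0.0, 1.691]
wrist_force: [0.5, -0.2, 0.0]
opening: 0.0583
grip_force: 0.0
```

>>> arm_command(
  rows=[
    [[-0.43,-0.29,0,0,0,0.92,-1],[-0.87,-0.58,0,0,0,1.85,-1],[-1.3,-0.86,0,0,0,2.77,-1],[-1.74,-1.15,0,0,0,3.7,-1],[-2.17,-1.44,0,0,0,4.62,-1]],
  ],
)

```text
time: 8.05
eef_pos: [0.5421, -0.2506, 0.1588]
orientation: [-3.138, -0.002, 1.042]
wrist_force: [-0.6, -0.7, -0.3]
opening: 0.0856
grip_force: 0.0
```

>>> arm_command(
  rows=[
    [[-0.52,0.03,0,0,0,0.88,-1],[-1.04,0.06,0,0,0,1.75,-1],[-1.56,0.09,0,0,0,2.63,-1],[-2.08,0.12,0,0,0,3.5,-1],[-2.6,0.15,0,0,0,4.38,-1]],
  ],
)

```text
time: 8.55
eef_pos: [0.4839, -0.3668, 0.1587]
orientation: [-3.138, -0.0, 0.431]
wrist_force: [0.5, 0.1, -0.3]
opening: 0.0851
grip_force: 0.0
```

>>> arm_command(
  rows=[
    [[0,0,0.2,0,0,0.7,-1],[0,0,0.5,0,0,1.4,-1],[0,0,0.9,0,0,2.12,-1],[0,0,1,0,0,2.12,-1],[0,0,1,0,0,2.12,-1]],
  ],
)

```text
time: 9.05
eef_pos: [0.484, -0.3662, 0.1085]
orientation: [-3.138, 0.002, 0.142]
wrist_force: [-0.3, 0.4, 0.2]
opening: 0.0853
grip_force: 0.0
```

>>> arm_command(
  rows=[
    [[0,0,0.5,0,0,0,-1],[0,0,1,0,0,0,-1],[0,0,1.5,0,0,0,-1],[0,0,1.9,0,0,0,-1],[0,0,1.96,0,0,0,-1]],
  ],
)

```text
time: 9.55
eef_pos: [0.4839, -0.3665, 0.0106]
orientation: [-3.138, 0.002, 0.141]
wrist_force: [-0.5, 0.5, 0.5]
opening: 0.0852
grip_force: 0.0
```

>>> arm_command(
  rows=[
    [[0,0,0,0,0,0,1],[0,0,0,0,0,0,1],[0,0,0,0,0,0,1],[0,0,0,0,0,0,1],[0,0,0,0,0,0,1]],
  ],
)

```text
time: 10.05
eef_pos: [0.4855, -0.3688, 0.0136]
orientation: [3.139, -0.002, 0.139]
wrist_force: [-0.6, -0.1, 4.5]
opening: 0.0229
grip_force: 60.9
```

Gripped at 23 mm, which matches the 24 mm level. Next I carry it to the plate.

```bash
python3 - <<'E'
from plan import *
L=np.array((.485,-.368)); t=rk(0,0); f=lambda k:L+(t-L)*k
steps(np.array([*L,.012]),8,[(*L,.2,8),(*f(.35),.2,38),(*f(.7),.2,68),(*t,.2,97),(*t,.135,97),(*t,.1265,97)])
E
```

```text
[0.0, 0.0, -3.76, 0.0, 0.0, 0.0] -> [ 0.485 -0.368  0.2    8.   ]
[1.06, -2.9, -0.0, 0.0, 0.0, -3.75] -> [ 0.517 -0.217  0.2   38.   ]
[2.36, -1.98, -0.0, 0.0, 0.0, -3.75] -> [ 5.49e-01 -6.60e-02  2.00e-01  6.80e+01]
[2.6, -0.46, -0.0, 0.0, 0.0, -3.62] -> [5.77e-01 6.30e-02 2.00e-01 9.70e+01]
[0.0, 0.0, 1.3, 0.0, 0.0, 0.0] -> [5.77e-01 6.30e-02 1.35e-01 9.70e+01]
[0.0, 0.0, 0.17, 0.0, 0.0, 0.0] -> [5.77e-01 6.30e-02 1.26e-01 9.70e+01]
```

>>> arm_command(
  rows=[
    [[0,0,-0.5,0,0,0,1],[0,0,-1.3,0,0,0,1],[0,0,-2.1,0,0,0,1],[0,0,-3,0,0,0,1],[0,0,-3.76,0,0,0,1]],
  ],
)

```text
time: 10.55
eef_pos: [0.4845, -0.3676, 0.2021]
orientation: [-3.142, -0.0, 0.139]
wrist_force: [0.3, -0.8, -3.0]
opening: 0.0228
grip_force: 59.9
```

>>> arm_command(
  rows=[
    [[0.21,-0.58,0,0,0,-0.75,1],[0.42,-1.16,0,0,0,-1.5,1],[0.64,-1.74,0,0,0,-2.25,1],[0.85,-2.32,0,0,0,-3,1],[1.06,-2.9,0,0,0,-3.75,1]],
  ],
)

```text
time: 11.05
eef_pos: [0.5165, -0.2153, 0.1996]
orientation: [-3.14, 0.0, 0.667]
wrist_force: [-0.3, -0.5, -3.6]
opening: 0.0229
grip_force: 59.9
```

>>> arm_command(
  rows=[
    [[0.47,-0.4,0,0,0,-0.75,1],[0.94,-0.79,0,0,0,-1.5,1],[1.42,-1.19,0,0,0,-2.25,1],[1.89,-1.58,0,0,0,-3,1],[2.36,-1.98,0,0,0,-3.75,1]],
  ],
)

```text
time: 11.55
eef_pos: [0.5485, -0.0649, 0.1997]
orientation: [-3.14, 0.0, 1.191]
wrist_force: [1.0, -0.4, -3.1]
opening: 0.023
grip_force: 59.9
```

>>> arm_command(
  rows=[
    [[0.6,-0.1,0,0,0,-0.8,1],[1.2,-0.2,0,0,0,-1.6,1],[1.8,-0.3,0,0,0,-2.4,1],[2.3,-0.4,0,0,0,-3.1,1],[2.6,-0.46,0,0,0,-3.62,1]],
  ],
)

```text
time: 12.05
eef_pos: [0.576, 0.065, 0.1996]
orientation: [-3.14, -0.001, 1.697]
wrist_force: [-0.0, -1.4, -3.3]
opening: 0.0227
grip_force: 59.9
```

>>> arm_command(
  rows=[
    [[0,0,0.35,0,0,0,1],[0,0,0.7,0,0,0,1],[0,0,1,0,0,0,1],[0,0,1.2,0,0,0,1],[0,0,1.3,0,0,0,1]],
  ],
)

```text
time: 12.55
eef_pos: [0.5756, 0.0628, 0.1339]
orientation: [-3.139, -0.0, 1.692]
wrist_force: [-0.5, -0.3, -3.6]
opening: 0.023
grip_force: 59.8
```

>>> arm_command(
  rows=[
    [[0,0,0.04,0,0,0,1],[0,0,0.08,0,0,0,1],[0,0,0.12,0,0,0,1],[0,0,0.15,0,0,0,1],[0,0,0.17,0,0,0,1]],
  ],
)

```text
time: 13.05
eef_pos: [0.5768, 0.0628, 0.127]
orientation: [3.141, -0.0, 1.692]
wrist_force: [-0.1, 0.5, -1.7]
opening: 0.0233
grip_force: 60.0
```

>>> arm_command(
  rows=[
    [[0,0,0.02,0,0,0,1],[0,0,0.03,0,0,0,0.5],[0,0,0.03,0,0,0,0],[0,0,0.03,0,0,0,-0.4],[0,0,0.03,0,0,0,-0.4]],
  ],
)

```text
time: 13.55
eef_pos: [0.577, 0.0628, 0.1254]
orientation: [3.141, 0.0, 1.692]
wrist_force: [-1.2, -0.9, -0.2]
opening: 0.0598
grip_force: 0.0
```

>>> arm_command(
  rows=[
    [[0,0,-0.2,0,0,0,-0.4],[0,0,-0.6,0,0,0,-0.4],[0,0,-1,0,0,0,-0.4],[0,0,-1.4,0,0,0,-0.4],[0,0,-1.6,0,0,0,-0.4]],
  ],
)

```text
time: 14.05
eef_pos: [0.5778, 0.0628, 0.2079]
orientation: [3.138, 0.0, 1.692]
wrist_force: [0.4, -0.5, 0.5]
opening: 0.0598
grip_force: 0.0
```

```bash
python3 - <<'E'
from plan import *
s=env.observe(); print(s['time'],s['opening'])
for n in("scene","top"):
    p,d=optics.grab_frame(n); save(n+'3',p)
    c,r=proj(n,[*rk(0,0),.15])[0][::-1].astype(int)
    for q in ("level_top","bubble","knob_grip"):
        for g in nets.spot_point(n,q)[:2]: print(n,q,np.round(g["position"],1),round(g["confidence"],2),at_z(n,g["position"],.12 if q[0]=='k' else .152).round(4))
p,_=optics.grab_frame("scene"); c=proj("scene",[*rk(0,.06),.15])[0].astype(int); print(c)
save('c3',cv2.resize(p[c[0]-75:c[0]+75,c[1]-100:c[1]+100],(800,600),interpolation=2))
W=proj("scene",[*rk(0,.2),.12])[0]; print(W)
E
```

```text
14.05 0.059765945175423656
scene level_top [251.4 368. ] 0.81 [0.5847 0.0593 0.152 ]
scene level_top [159.3 207.3] 0.75 [ 0.3403 -0.396   0.152 ]
scene knob_grip [260.8 454.5] 0.67 [0.5596 0.2622 0.12  ]
scene knob_grip [280.9 513.6] 0.17 [0.5973 0.3969 0.12  ]
top level_top [348.7 492.1] 0.77 [ 0.2347 -0.4277  0.152 ]
top level_top [201.8 284.1] 0.62 [0.5804 0.0602 0.152 ]
top bubble [346.2 491.3] 0.38 [ 0.2405 -0.426   0.152 ]
top knob_grip [214.8 200.7] 0.65 [0.5546 0.2673 0.12  ]
top knob_grip [207.9 281.6] 0.39 [0.572  0.0688 0.12  ]
[249 395]
[258.36449312 454.20019028]
```

View pics/c3.png

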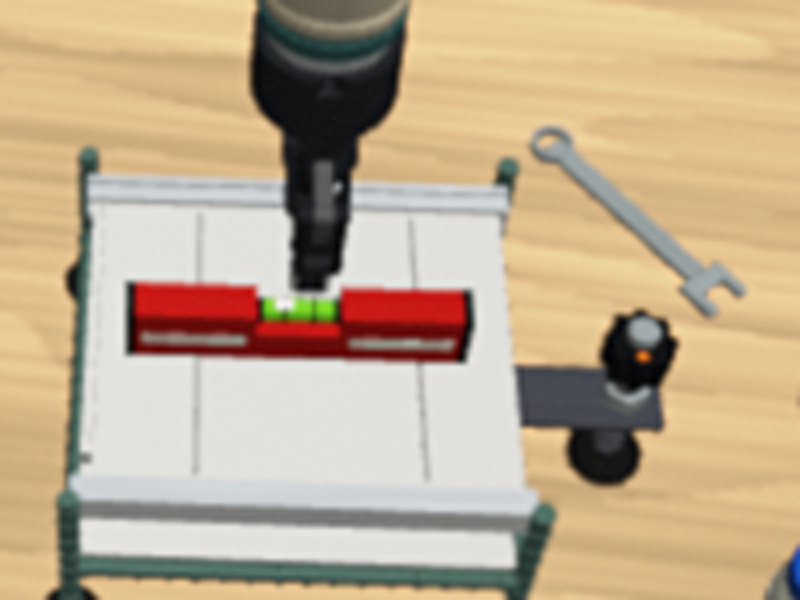

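The level stands lengthwise on the plate, with the bubble at the -y (left) end: crop (284,302) against a vial centre of about (301,308). The knob is at crop (638,352), and the fused estimate is (0.554,0.264). Next I plan the grasp.

```bash
python3 - <<'E'
from plan import *
t=rk(0,0);k=(.554,.264)
steps(np.array([*t,.205]),97,[(*k,.205,135),(*k,.1,135)])
E
```

```text
[4.05, 0.03, -0.0, 0.0, 0.0, -4.75] -> [  0.554   0.264   0.205 135.   ]
[0.0, 0.0, 2.1, 0.0, 0.0, 0.0] -> [5.54e-01 2.64e-01 1.00e-01 1.35e+02]
```

>>> arm_command(
  rows=[
    [[0.8,0,0,0,0,-0.95,-0.45],[1.6,0,0,0,0,-1.9,-0.45],[2.4,0,0,0,0,-2.85,-0.45],[3.3,0,0,0,0,-3.8,-0.45],[4.05,0.03,0,0,0,-4.75,-0.45]],
  ],
)

```text
time: 15.0
eef_pos: [0.5528, 0.2661, 0.2048]
orientation: [-3.141, -0.001, 2.361]
wrist_force: [0.2, 0.1, 0.3]
opening: 0.062
grip_force: 0.0
```

>>> arm_command(
  rows=[
    [[0,0,0,0,0,0,-0.45],[0,0,0.5,0,0,0,-0.45],[0,0,0.9,0,0,0,-0.45],[0,0,1.2,0,0,0,-0.45],[0,0,1.5,0,0,0,-0.45]],
  ],
)

```text
time: 15.5
eef_pos: [0.5534, 0.263, 0.129]
orientation: [-3.14, -0.0, 2.354]
wrist_force: [0.5, -0.4, 0.2]
opening: 0.0619
grip_force: 0.0
```

>>> arm_command(
  rows=[
    [[0,0,0.15,0,0,0,-0.45],[0,0,0.3,0,0,0,-0.45],[0,0,0.45,0,0,0,-0.45],[0,0,0.55,0,0,0,-0.45],[0,0,0.6,0,0,0,-0.45]],
  ],
)

```text
time: 16.0
eef_pos: [0.5536, 0.2639, 0.1]
orientation: [-3.141, -0.0, 2.355]
wrist_force: [0.2, -0.1, -0.0]
opening: 0.062
grip_force: 0.0
```

>>> arm_command(
  rows=[
    [[0,0,0,0,0,0,0],[0,0,0,0,0,0,1],[0,0,0,0,0,0,1],[0,0,0,0,0,0,1],[0,0,0,0,0,0,1]],
  ],
)

```text
time: 16.5
eef_pos: [0.5537, 0.2641, 0.1007]
orientation: [3.141, 0.0, 2.355]
wrist_force: [-1.7, 0.1, 2.6]
opening: 0.0428
grip_force: 61.0
```

Centred grip at 43 mm. I turn clockwise by 1.2 rad first.

>>> arm_command(
  rows=[
    [[0,0,0,0,0,0.86,1],[0,0,0,0,0,1.72,1],[0,0,0,0,0,2.58,1],[0,0,0,0,0,3.44,1],[0,0,0,0,0,4.3,1]],
  ],
)

```text
time: 17.0
eef_pos: [0.5544, 0.2645, 0.1008]
orientation: [3.14, -0.001, 1.75]
wrist_force: [0.6, 0.8, 1.2]
opening: 0.0423
grip_force: 61.4
```

>>> arm_command(
  rows=[
    [[0,0,0,0,0,0.86,1],[0,0,0,0,0,1.72,1],[0,0,0,0,0,2.58,1],[0,0,0,0,0,3.44,1],[0,0,0,0,0,4.3,1]],
  ],
)

```text
time: 17.5
eef_pos: [0.5551, 0.2644, 0.1008]
orientation: [3.139, -0.002, 1.15]
wrist_force: [2.6, -0.3, -0.2]
opening: 0.0422
grip_force: 61.3
```

>>> arm_command(
  rows=[
    [[0,0,0,0,0,0,1],[0,0,0,0,0,0,1],[0,0,0,0,0,0,1],[0,0,0,0,0,0,1],[0,0,0,0,0,0,1]],
  ],
)

```text
time: 18.0
eef_pos: [0.5551, 0.2643, 0.1007]
orientation: [3.139, -0.002, 1.155]
wrist_force: [4.3, 0.7, 0.3]
opening: 0.0427
grip_force: 61.3
```

```bash
cat > bub.py <<'E'
from plan import *; import sys
print(env.observe()['time'])
out=[]
for n,(r,c) in(("scene",(251,370)),("top",(204,284))):
    I=sum(optics.grab_frame(n)[0].astype(float) for _ in range(3))/3; p=I.astype(np.uint8)
    cr=p[r-14:r+14,c-28:c+28]; out.append(cv2.resize(cr,(800,400),interpolation=2))
    h=cv2.cvtColor(cr,cv2.COLOR_RGB2HSV)
    g=(h[...,0]>30)&(h[...,0]<85)&(h[...,1]>90)&(h[...,2]>60)
    y,x=np.nonzero(g); print(n,'green cols',x.min()+c-28,x.max()+c-28,'rows',y.min()+r-14,y.max()+r-14,'n',g.sum())
    y0=int(round(np.median(y))); 
    for yy in (y0-1,y0,y0+1): print(yy+r-14,[ (int(a),int(b)) for a,b in cr[yy,x.min()-1:x.max()+2,[0,1]].T.reshape(2,-1).T])
save(sys.argv[1],np.vstack([out[0][:300],out[1][:300]] if 0 else [cv2.resize(o,(800,300)) for o in out]))
E
python3 bub.py b1
```

```text
18.0
scene green cols 360 378 rows 249 253 n 80
250 [(108, 240), (24, 181), (57, 231), (101, 134), (107, 222), (198, 118), (128, 208), (221, 89), (128, 162), (221, 114), (123, 200), (210, 130), (153, 220), (189, 131), (228, 224), (231, 119), (246, 213), (243, 61), (246, 129), (242, 80), (240, 41)]
251 [(112, 222), (26, 143), (57, 216), (96, 125), (100, 214), (187, 114), (121, 199), (210, 88), (121, 158), (211, 113), (109, 195), (196, 127), (104, 216), (159, 129), (164, 219), (199, 119), (187, 209), (220, 63), (190, 127), (224, 82), (178, 44)]
252 [(103, 181), (20, 97), (44, 182), (78, 95), (76, 180), (155, 81), (91, 155), (177, 64), (92, 124), (178, 88), (82, 166), (164, 101), (61, 186), (125, 103), (89, 190), (157, 95), (104, 180), (177, 48), (106, 107), (180, 68), (102, 37)]
top green cols 275 292 rows 201 206 n 65
203 [(48, 137), (38, 148), (49, 138), (76, 147), (59, 126), (106, 137), (61, 97), (116, 123), (60, 69), (114, 127), (51, 60), (100, 134), (48, 58), (95, 132), (60, 50), (118, 113), (89, 41), (135, 65), (122, 73), (143, 20)]
204 [(44, 128), (41, 143), (40, 125), (86, 139), (54, 110), (121, 125), (60, 80), (134, 109), (59, 61), (131, 115), (51, 57), (116, 122), (46, 57), (104, 119), (58, 49), (122, 101), (84, 41), (136, 60), (114, 70), (142, 21)]
205 [(50, 97), (39, 120), (39, 94), (83, 114), (53, 81), (119, 99), (59, 63), (131, 82), (57, 61), (127, 87), (51, 66), (113, 93), (46, 68), (97, 89), (54, 63), (109, 75), (69, 57), (120, 45), (87, 75), (122, 16)]
```

View pics/b1.png

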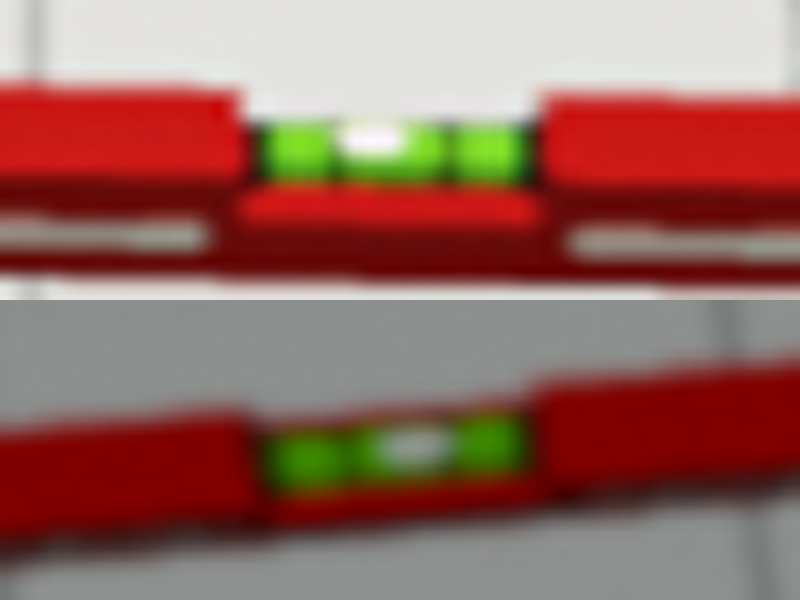

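Both crops show the bubble about 1 to 3 mm toward -y: scene bubble at x≈374 against a line middle of 392, at 6.8 px/mm. That leaves about 0.5 rad to turn.

>>> arm_command(
  rows=[
    [[0,0,0,0,0,0.85,1],[0,0,0,0,0,1.7,1],[0,0,0,0,0,2.5,1],[0,0,0,0,0,3.3,1],[0,0,0,0,0,3.3,1]],
  ],
)

```text
time: 18.8
eef_pos: [0.5556, 0.264, 0.1008]
orientation: [3.139, -0.003, 0.692]
wrist_force: [5.4, 0.4, 0.5]
opening: 0.0424
grip_force: 61.3
```

>>> arm_command(
  rows=[
    [[0,0,0,0,0,0,1],[0,0,0,0,0,0,1],[0,0,0,0,0,0,1],[0,0,0,0,0,0,1],[0,0,0,0,0,0,1]],
  ],
)

```text
time: 19.3
eef_pos: [0.5556, 0.264, 0.1008]
orientation: [3.139, -0.003, 0.694]
wrist_force: [5.6, 0.3, -0.4]
opening: 0.0429
grip_force: 61.3
```

>>> arm_command(
  rows=[
    [[0,0,0,0,0,0,1],[0,0,0,0,0,0,1],[0,0,0,0,0,0,1],[0,0,0,0,0,0,1],[0,0,0,0,0,0,1]],
  ],
)

```text
time: 19.8
eef_pos: [0.5556, 0.264, 0.1008]
orientation: [3.139, -0.003, 0.694]
wrist_force: [5.6, 0.3, 0.4]
opening: 0.0426
grip_force: 61.3
```

```bash
python3 bub.py b2 | grep -v '('
```

```text
19.8
scene green cols 360 378 rows 249 253 n 82
top green cols 275 292 rows 201 206 n 68
```

View pics/b2.png

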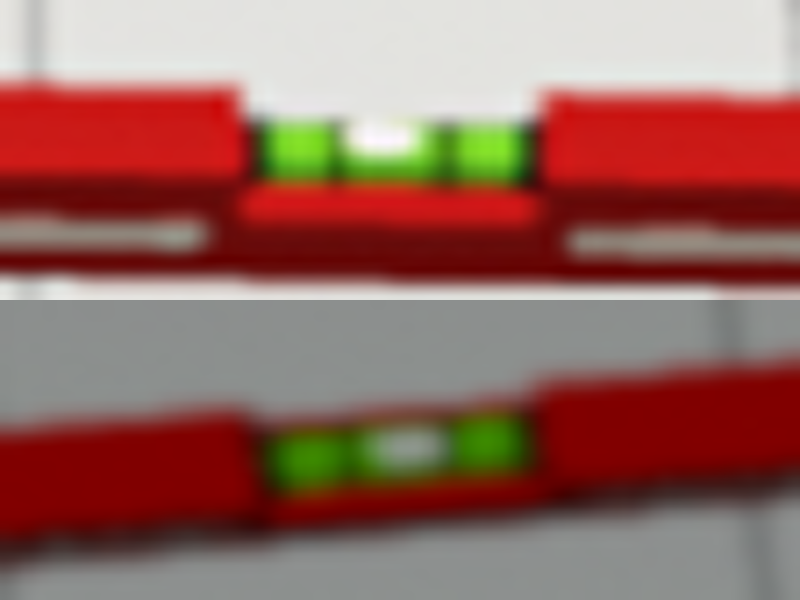

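The bubble is about -0.8 to -1 mm (scene 384 against 391, top about 409 against 404). One more nudge of about 0.2 rad, then I settle and release.

>>> arm_command(
  rows=[
    [[0,0,0,0,0,0.7,1],[0,0,0,0,0,1.5,1],[0,0,0,0,0,1.5,1],[0,0,0,0,0,1.5,1],[0,0,0,0,0,1.5,1]],
  ],
)

```text
time: 20.6
eef_pos: [0.5557, 0.2638, 0.1008]
orientation: [3.14, -0.004, 0.485]
wrist_force: [5.4, -0.2, -0.1]
opening: 0.0423
grip_force: 61.2
```

>>> arm_command(
  rows=[
    [[0,0,0,0,0,0,1],[0,0,0,0,0,0,1],[0,0,0,0,0,0,1],[0,0,0,0,0,0,1],[0,0,0,0,0,0,1]],
  ],
)

```text
time: 21.1
eef_pos: [0.5557, 0.2638, 0.1008]
orientation: [3.14, -0.004, 0.485]
wrist_force: [5.6, 0.5, -0.8]
opening: 0.0424
grip_force: 61.2
```

>>> arm_command(
  rows=[
    [[0,0,0,0,0,0,0.2],[0,0,0,0,0,0,-0.45],[0,0,0,0,0,0,-0.45],[0,0,0,0,0,0,-0.45],[0,0,0,0,0,0,-0.45]],
  ],
)

```text
time: 21.6
eef_pos: [0.5528, 0.264, 0.1001]
orientation: [-3.141, 0.001, 0.484]
wrist_force: [-0.3, 0.8, 0.1]
opening: 0.0622
grip_force: 0.0
```

>>> arm_command(
  rows=[
    [[0,0,-0.3,0,0,0,-0.45],[0,0,-0.8,0,0,0,-0.45],[0,0,-1.3,0,0,0,-0.45],[0,0,-1.8,0,0,0,-0.45],[0,0,-2.2,0,0,0,-0.45]],
  ],
)

```text
time: 22.1
eef_pos: [0.5535, 0.2642, 0.2118]
orientation: [-3.142, -0.001, 0.484]
wrist_force: [-0.2, -0.2, 0.5]
opening: 0.0618
grip_force: 0.0
```

```bash
python3 bub.py b3 | grep -v '('; python3 - <<'E'
from plan import *
s=env.observe(); print(s['eef_pos'],np.degrees(s['orientation']),s['q'])
E
```

```text
22.1
scene green cols 360 378 rows 249 253 n 82
top green cols 275 292 rows 201 206 n 66
[0.55259233 0.2637468  0.20869251] [-1.79966813e+02  1.71502726e-01  2.77471324e+01] [3.31658956e-01 3.46199153e-01 1.45747030e+00 1.20606508e-04
 1.34096975e+00 1.41814968e+00]
```

View pics/b3.png

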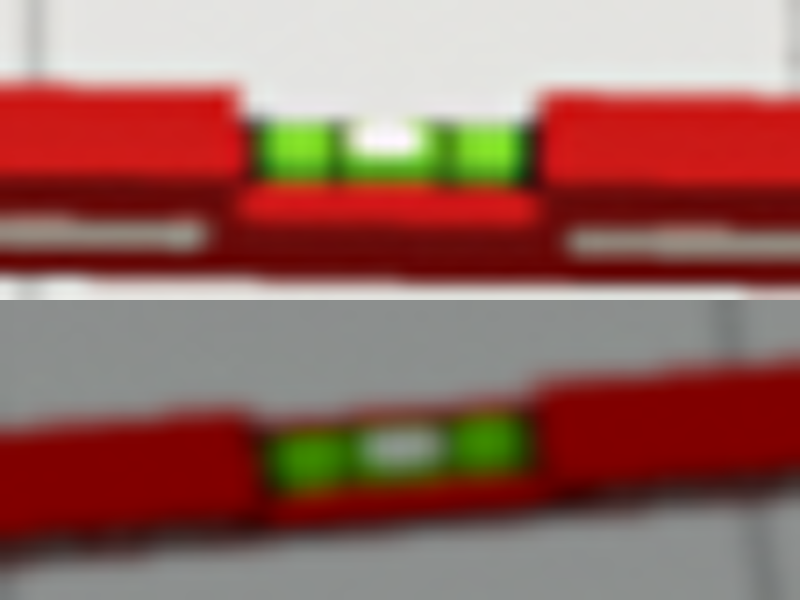

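The bubble is centred in both views: scene 389 against 391, top about 403 against 403. Next I press on the solid top of the level, 50 mm to -y of its middle, so the bubble stays visible.

```bash
python3 - <<'E'
from plan import *
t=rk(0,-.05)
steps(np.array([.554,.264,.21]),27.8,[(*t,.21,7),(*t,.16,7)])
E
```

```text
[-1.82, 4.71, -0.0, 0.0, 0.0, 2.6] -> [0.583 0.013 0.21  7.   ]
[0.0, 0.0, 1.0, 0.0, 0.0, 0.0] -> [0.583 0.013 0.16  7.   ]
```

>>> arm_command(
  rows=[
    [[-0.35,0.9,0,0,0,0.52,1],[-0.7,1.8,0,0,0,1.04,1],[-1.05,2.7,0,0,0,1.56,1],[-1.4,3.6,0,0,0,2.08,1],[-1.75,4.5,0,0,0,2.6,1]],
  ],
)

```text
time: 22.9
eef_pos: [0.58, 0.0225, 0.2087]
orientation: [-3.141, 0.003, 0.118]
wrist_force: [1.3, 0.2, -0.3]
opening: 0.0002
grip_force: 0.0
```

>>> arm_command(
  rows=[
    [[0,0,0,0,0,0,1],[0,0,0.3,0,0,0,1],[0,0,0.6,0,0,0,1],[0,0,0.85,0,0,0,1],[0,0,0.95,0,0,0,1]],
  ],
)

```text
time: 23.4
eef_pos: [0.5795, 0.0247, 0.1604]
orientation: [-3.14, 0.004, 0.122]
wrist_force: [0.0, 0.3, 0.3]
opening: -0.0002
grip_force: 0.0
```

>>> arm_command(
  rows=[
    [[0,0,0.03,0,0,0,1],[0,0,0.06,0,0,0,1],[0,0,0.09,0,0,0,1],[0,0,0.12,0,0,0,1],[0,0,0.12,0,0,0,1]],
  ],
)

```text
time: 23.9
eef_pos: [0.581, 0.0242, 0.157]
orientation: [3.142, -0.0, 0.121]
wrist_force: [0.4, 0.1, -0.1]
opening: -0.0
grip_force: 0.0
```

>>> arm_command(
  rows=[
    [[0,0,0.02,0,0,0,1],[0,0,0.04,0,0,0,1],[0,0,0.06,0,0,0,1],[0,0,0.07,0,0,0,1],[0,0,0.07,0,0,0,1]],
  ],
)

```text
time: 24.4
eef_pos: [0.581, 0.0241, 0.1539]
orientation: [3.142, -0.0, 0.121]
wrist_force: [-1.8, 0.1, 5.2]
opening: 0.0001
grip_force: 2.3
```

Contact at z 0.154, as expected, with 5.2 N. I press a little more.

>>> arm_command(
  rows=[
    [[0,0,0.01,0,0,0,1],[0,0,0.02,0,0,0,1],[0,0,0.03,0,0,0,1],[0,0,0.03,0,0,0,1],[0,0,0.03,0,0,0,1]],
  ],
)

```text
time: 24.9
eef_pos: [0.581, 0.0242, 0.1539]
orientation: [3.141, -0.002, 0.121]
wrist_force: [-3.1, 0.1, 11.9]
opening: 0.0002
grip_force: 5.9
```

>>> arm_command(
  rows=[
    [[0,0,0,0,0,0,1],[0,0,0,0,0,0,1],[0,0,0,0,0,0,1],[0,0,0,0,0,0,1],[0,0,0,0,0,0,1]],
  ],
)

```text
time: 25.4
eef_pos: [0.5811, 0.0241, 0.1539]
orientation: [3.141, -0.002, 0.121]
wrist_force: [-3.7, 0.5, 12.2]
opening: 0.0001
grip_force: 5.9
```

>>> arm_command(
  rows=[
    [[0,0,0,0,0,0,1],[0,0,0,0,0,0,1],[0,0,0,0,0,0,1],[0,0,0,0,0,0,1],[0,0,0,0,0,0,1]],
  ],
)

```text
time: 25.9
eef_pos: [0.581, 0.0241, 0.1539]
orientation: [3.141, -0.002, 0.121]
wrist_force: [-3.7, 0.5, 12.2]
opening: 0.0001
grip_force: 5.9
```

```bash
python3 bub.py b4 | grep -v '('
```

```text
25.9
scene green cols 360 378 rows 249 253 n 81
top green cols 275 288 rows 203 206 n 40
```

View pics/b4.png

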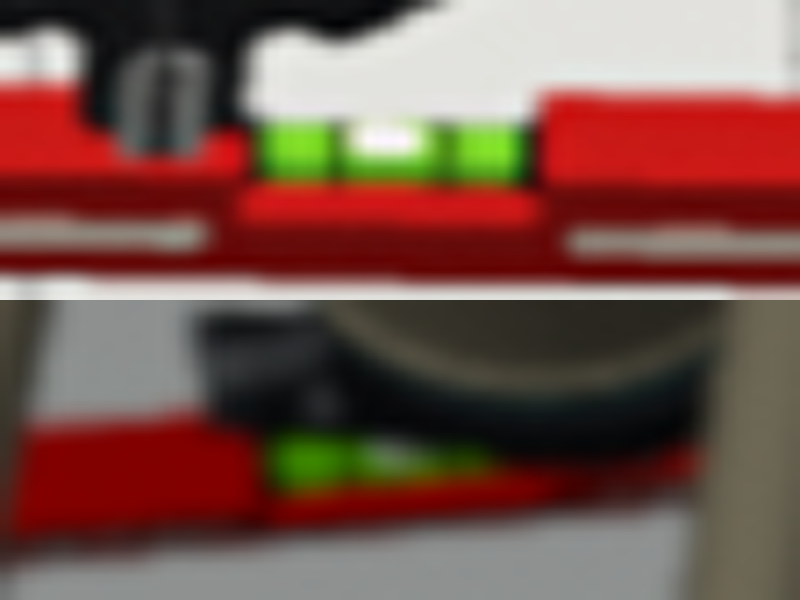

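The fingers press on the level's solid top (scene crop 165,140) with about 12 N. The bubble is still centred (389 against 391) and everything is still, so I hand in.

```bash
python3 -c "
from bench import env
print(env.sign_off())"
```

```text
the job is handed in; nothing more can be done
None
```

I handed the job in at about 26 s of the 69 s allowed. The plate is home, the level stands on it with the bubble centred, and the fingers were still pressing it with about 12 N; no verdict was shown.

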